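# Sweep the spilt sample pucks into the pan

### The job

Three small steel sample pucks have been spilt on the grey bench mat. Sweep all three with your fingertips along the mat, over the low bevelled lip and into the shallow aluminium pan, until each lies flat on the pan's floor, wholly behind the lip. Only push them, do not lift any of them, and leave the other things on the table where they are.

Things in the scene. Friction and masses are not known exactly. Their poses are not given: they have to be found in the camera images.
- mat: thin grey bench mat fixed to the table, 390 x 140 x 2 mm; origin at the centre of its underside; x along its length towards the pan's end, y across. It runs obliquely between a 0.4 m high microscope (left, eyepieces overhanging the near left) and a 0.17 m high instrument (right), each about 0.1 m from its middle line, so a gripper's broad side is best kept along the mat
- pan: shallow aluminium pan fixed on the mat, 80 (x) x 110 (y) mm; floor 2 mm thick; open at -x; the other three sides have walls 4 mm thick, 19 mm high. Origin: middle of its underside, on the mat's top; x points from the open side to the rear wall. Floor from x = -40 to +36 mm, clear width y = -51 to +51 mm
- pan_mouth (a point): middle of the front edge of the pan's floor (pan x = -40 mm), 2 mm above the mat. In front of it a bevelled lip slopes over 14 mm from the mat up to the floor, across the whole open side. A puck is wholly behind the lip when its centre is more than 14 mm past this edge, towards the rear wall
- puck_1: a round steel sample puck lying flat, 28 mm across and 14 mm high, 40 to 85 g; origin at the centre of its underside, z up. It is one of three alike, lying on the mat in front of the pan's open side; it slides when pushed at the side
- puck_2: a round steel sample puck lying flat, 28 mm across and 14 mm high, 40 to 85 g; origin at the centre of its underside, z up. It is one of three alike, lying on the mat in front of the pan's open side; it slides when pushed at the side
- puck_3: a round steel sample puck lying flat, 28 mm across and 14 mm high, 40 to 85 g; origin at the centre of its underside, z up. It is one of three alike, lying on the mat in front of the pan's open side; it slides when pushed at the side
- objective: microscope objective standing upright on the near right corner of the mat among the pucks, white tapered barrel 26 mm across, 48 mm high; loose; origin at the centre of its underside. Not to be disturbed
- tin: round flat steel tin with lid, 50 mm across, 13 mm high, loose on the table to the right of the mat's near end; much larger than the pucks; origin at the centre of its underside. Not to be disturbed
- usb_stick: black memory stick, 57 x 18 x 8 mm, loose on the table at the left edge of the mat; origin at the centre of its underside. Not to be disturbed
- dish: clear lidded petri dish, 55 mm across, 14 mm high, loose on the table far right of the pan; origin at the centre of its underside. Not to be disturbed
- buffer_bottle: clear bottle with screw cap, 57 mm across, 105 mm high, loose, far right; origin at the centre of its underside. Not to be disturbed
- probe_box: flat box with clear lid, 58 x 54 x 14 mm, loose, far right; origin at the centre of its underside. Not to be disturbed
- oil_dropper: small brown dropper bottle, 28 mm across, 62 mm high, loose, far right; origin at the centre of its underside. Not to be disturbed
Things that resemble listed ones, but are neither listed nor needed, are in the scene too. What is shaped like the puck_3 but pink is not meant.

How it is judged:
At the end, for the whole second after the job is handed in: All three pucks lie flat on the pan's floor, at rest, wholly behind the lip: centres at pan x between -28 and +40 mm and y within 45 mm of the middle, undersides less than 6 mm above the pan's underside, tilted less than 0.15 rad (x of puck_1 in the frame of pan between -0.028 and 0.04 m and y of puck_1 in the frame of pan between -0.045 and 0.045 m and z of each of puck_1, puck_2, puck_3 in the frame of pan below 0.006 m and angle between each of puck_1, puck_2, puck_3's own z axis and vertical below 0.15 rad and linear speed of each of puck_1, puck_2, puck_3 below 0.02 m/s and x of puck_2 in the frame of pan between -0.028 and 0.04 m and y of puck_2 in the frame of pan between -0.045 and 0.045 m and x of puck_3 in the frame of pan between -0.028 and 0.04 m and y of puck_3 in the frame of pan between -0.045 and 0.045 m); the robot touches nothing.
It fails at once if a puck is lifted more than about 2 cm off the mat (height (world z) of any of puck_1, puck_2, puck_3 above 0.024 m).
It fails at once if a puck falls off the table (height (world z) of any of puck_1, puck_2, puck_3 below -0.02 m).
It fails at once if a bystander is shifted by more than 15 mm (distance of any of objective, tin, usb_stick, dish, buffer_bottle, probe_box, oil_dropper from where it was at the start of the episode above 0.015 m).
It fails at once if the objective or a bottle is tipped over (angle between any of objective, buffer_bottle, oil_dropper's own z axis and vertical above 0.5 rad).
It also fails if it takes over 72 s, if anything falls off the work surface, if the arm or the gripper's body presses on something with over 40 N, if the wrist force passes 120 N, or if a joint passes its speed limit or range.

### The arm

A 6-joint arm with a two-finger parallel gripper is mounted at the origin on a cart in front of the work surface, level with it; the furniture and walls round the work are solid. World frame = base frame: x ahead of the robot, y to its left, z up, the work surface at z = 0. Lengths are in m, angles in rad, forces in N, time in s.
With the tool pointing down it reaches from about 0.35 to 0.775 m from the base axis. Payload 5.5 kg.
Tool frame: the origin (TCP) lies between the finger pads; the fingertips stand 11 mm ahead of it and the grasp point (between the pads) lies 8 mm behind it (tips_ahead is the distance from the TCP to the fingertips, in m); z points along the fingers, y is the line along which they close (so a half turn about z gives the same grasp; the last joint's range is limited). The gripper opens to 85 mm and grips with 20 to 120 N. Pads are 22 mm wide; open, the fingers measure 114 mm over their backs; the gripper's body (76 mm by 85 mm) begins 54 mm behind the grasp point. The pads swing forward as they close: fully open they stand 13 mm farther back than shut.
Start: joints at [1.187, 0.313, 0.046, 1.304, 0, 1.431], TCP at [0.139, 0.558, 0.242] pointing down, gripper open.
Joint ranges: [-2.76, 2.76], [-0.86, 1.69], [-1.03, 1.26], [-2.2, 2.34], [-1.47, 1.5], [-3.14, 3.14]. Speed limits (rad/s): [2.57, 2.57, 3.14, 3.14, 3.14, 3.14].

### API

Orientations are given as a unit quaternion [w, x, y, z].
In Python, from workcell import * gives the robot as it stands. The module is installed in compiled form; this text tells all that it offers.
- The arm moves only by the tool jog_arm, never from a script. Its argument "moves" is a list of rows, each an object with "fingers": the closure, from 0 (fully open) to 1 (shut); "slide": the shift along the tool's x, y, z in mm, a list of three; "angular": the turn, a rotation vector about the tool's x, y, z in degrees, a list of three. A call has 1 to 10 rows; each row is the pose to reach, as a shift and turn from the pose commanded when the call began, along the tool's axes at that moment; what a row does not reach only later rows make up. A row lasts 1/12 s, in which the tool goes at most 41.7 mm and 7.16 degrees, less where a joint would pass 70% of its speed; a pose out of reach is approached as far as the arm can. A call with a gripper value outside its range is refused whole. The fingers move at their own pace and stop on an object; "squeeze" is the grip in N (left out, the last holds). Time passes only in rows, so rows that repeat a pose let the fingers close. It gives the time, the measured TCP pose, the force, the opening and the grip force at its end, in the units of the state.
- get_state(): the state, without advancing time (a new reading comes with each control period).
- read_camera(name): name is "scene" or "side" or "wrist"; returns a dict with "color" (480x640x3 uint8, red, green, blue), "fovy" (degrees; the focal length in pixels is half the picture's height over the tangent of half this angle, whatever the lens; pixels are square), "cx", "cy" (the principal point, pixels), "world_from_camera" (4x4, takes a point from camera to world coordinates); the wrist camera has in their place "tool_from_camera" (4x4, takes a point from camera to tool coordinates, whose origin is the TCP and whose axes are the flange's). Camera axes: x right, y down, z forward; pixel columns grow to the right and rows downward; lengths in m; the calibration is good to about 2 mm. A picture is of the moment at which its call begins: read the wrist's pose just before it. There is no depth.
- hand_in(): hands the job in; it is judged then, once.
Trained networks look in a picture, given as the dict that the camera call returned (one of the last four; its "shot" number tells which), for a name from the list of things; names that differ only in an ending like _2 or _b are one class to them, and where a whole thing is asked for, a point or a joint stands for the part that bears it (a point fixed in the world has none). Each returns a list of dicts, best first, with "p" (0 to 1); they miss things now and then, are a little off and sometimes report something else, mostly with a low value. They report only what shows in the picture. A call takes as long as a camera call. They do not tell look-alikes from the thing itself.
- look_for(target, picture): "point" ([column, row] in pixels, amid what is visible of it).
- tip_of(target, picture): "point" ([column, row] in pixels: a listed point, or the origin of a listed thing).
The state is a dict: "clock": time; "joint_pos": joint angles; "qvel": joint speeds; "tau": joint torques, N m; "tcp_pos": TCP position; "orientation": TCP orientation; "wrist_force": force on the tool from outside, world axes, zero at the start; "ft_torque": the same for the moment, N m; "finger_gap": finger opening in m; "grip_force": force on a finger pad.
Only numpy, scipy, OpenCV 4.12 (cv2) and the standard library are available. Lean on these libraries where they do the work, as an engineer would, in place of code of your own. Each camera call takes 0.05 s, during which the arm holds its last target. There are 200 camera calls.

## Working session

There is one attempt and no reset: what is moved stays moved. The work goes in short steps, Python scripts to look and compute and a tool call to move; the robot and the scene stay as the last step left them, time stands still between calls to the robot, and variables do not carry over. Pictures are saved under pics/ and viewed, at most 10 in all, crops included, and the job is handed in when it is done.

Besides the shell and the picture viewer there is one more tool, called after "Emit:" in YAML: its name, and indented under it one key for each argument. jog_arm: Moves the arm, as the interface text tells. Its arguments: {"type":"object","properties":{"moves":{"type":"array","items":{"type":"object","properties":{"fingers":{"type":"number"},"slide":{"type":"array","items":{"type":"number"}},"angular":{"type":"array","items":{"type":"number"}}}}},"squeeze":{"type":"number"}},"required":["moves"]}

```bash
mkdir -p pics; cat > h.py <<'E'
from workcell import *
import numpy as np, cv2
from scipy.spatial.transform import Rotation as R
def T(pic,st):
    if "world_from_camera" in pic: return np.array(pic["world_from_camera"])
    w,x,y,z=st["orientation"]; M=np.eye(4); M[:3,:3]=R.from_quat([x,y,z,w]).as_matrix(); M[:3,3]=st["tcp_pos"]
    return M@np.array(pic["tool_from_camera"])
def ray(pic,st,px,z):
    M=T(pic,st); f=240/np.tan(np.radians(pic["fovy"])/2)
    d=M[:3,:3]@[(px[0]-pic["cx"])/f,(px[1]-pic["cy"])/f,1]; o=M[:3,3]
    return o+d*(z-o[2])/d[2]
def shot(n):
    st=get_state(); p=read_camera(n); return p,st
def save(p,name): cv2.imwrite("pics/"+name,p["color"][:,:,::-1])
E
python3 - <<'E'
from h import *
s=get_state(); print(s)
for n in ["scene","side","wrist"]:
    p,st=shot(n); save(p,n+"0.png"); print(n,p["fovy"],p["cx"],p["cy"],T(p,st)[:3,3].round(3),T(p,st)[:3,2].round(2))
    for t,z in [("puck_1",.002),("objective",.002),("pan_mouth",.004),("pan",.002),("mat",0),("tin",0),("usb_stick",0)]:
        for d in tip_of(t,p)[:6]: 
            if d["p"]>.2: print(t,np.round(d["point"]),round(d["p"],2),ray(p,st,d["point"],z).round(3))
E
```

```text
{'clock': 0.0, 'joint_pos': array([ 1.18740226e+00,  3.13984534e-01,  4.49826736e-02,  1.30363416e+00,
       -1.46780591e-05,  1.43121182e+00]), 'qvel': array([-0.00070004, -0.00078064, -0.00087612,  0.00124459, -0.00057841,
        0.00290329]), 'tau': array([ 6.48233745e-04, -4.80629897e+01,  2.98530114e+01,  1.93299836e-02,
        1.01165966e-06,  4.27676561e-08]), 'tcp_pos': array([0.13861996, 0.5575208 , 0.24141942]), 'orientation': array([-2.30708965e-04,  1.21603015e-01,  9.92578390e-01, -8.90475499e-04]), 'wrist_force': array([-0.76317212,  0.81306098,  0.28094103]), 'ft_torque': array([ 0.06281479,  0.00094586, -0.08926144]), 'grip_force': 0.0, 'finger_gap': 0.08550493935437586}
scene 48.91843565134203 332.4196386008027 246.59596491466823 [0.324 0.457 0.85 ] [ 0.26 -0.56 -0.79]
puck_1 [302. 324.] 0.77 [0.575 0.044 0.002]
puck_1 [241. 224.] 0.73 [ 0.804 -0.111  0.002]
puck_1 [331. 314.] 0.7 [0.537 0.002 0.002]
puck_1 [315. 372.] 0.68 [0.512 0.117 0.002]
objective [364. 376.] 0.64 [0.433 0.086 0.002]
pan_mouth [309. 272.] 0.7 [ 0.618 -0.063  0.004]
pan [303. 259.] 0.9 [ 0.644 -0.088  0.002]
mat [314. 305.] 0.92 [ 0.576 -0.003  0.   ]
mat [354. 214.] 0.48 [ 0.603 -0.244  0.   ]
tin [386. 339.] 0.97 [0.427 0.002 0.   ]
side 45.755009466508994 315.2028285164558 231.36232076891267 [0.293 0.371 0.869] [ 0.29 -0.48 -0.83]
puck_1 [281. 361.] 0.78 [0.505 0.113 0.002]
puck_1 [220. 189.] 0.69 [ 0.798 -0.108  0.002]
puck_1 [305. 294.] 0.62 [ 0.539 -0.008  0.002]
puck_1 [269. 307.] 0.59 [0.576 0.045 0.002]
objective [326. 370.] 0.58 [0.437 0.086 0.002]
pan_mouth [283. 251.] 0.82 [ 0.618 -0.057  0.004]
mat [286. 288.] 0.89 [0.572 0.    0.   ]
tin [363. 337.] 0.66 [0.416 0.006 0.   ]
usb_stick [239. 356.] 0.68 [0.566 0.142 0.   ]
wrist 64.51779936291574 325.42574749031604 241.74979344396303 [0.062 0.576 0.374] [ 0.3  -0.07 -0.95]
```

View pics/scene0.png

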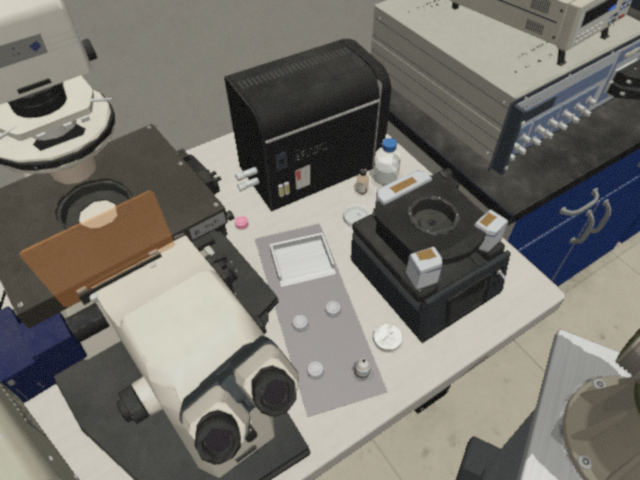

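```bash
python3 -c "
import cv2
a=cv2.imread('pics/side0.png')[170:420,180:420]
cv2.imwrite('pics/crop1.png',cv2.resize(a,None,fx=2.4,fy=2.4,interpolation=2))"
```

```text
(no output)
```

View pics/crop1.png

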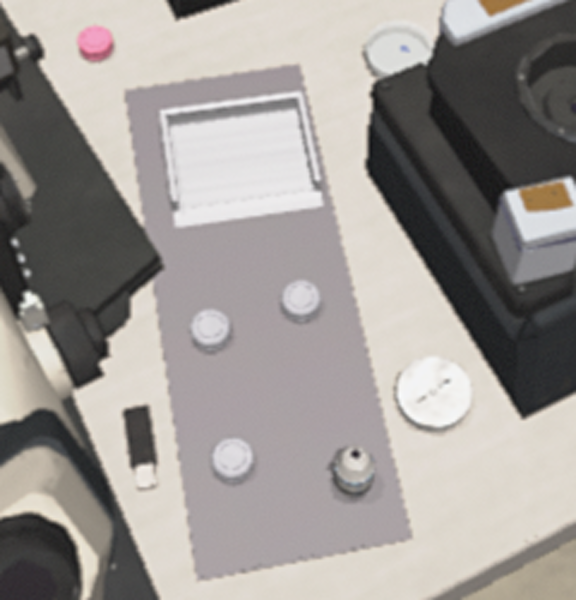

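The scene and side views agree. The three silver pucks are in the scene view at about (302,322), (333,308) and (315,369). The pink look-alike at (241,222) is off the mat beyond the pan, so I exclude it. The objective is at (363,368) and the tin at (388,337).

```bash
python3 - <<'E'
from h import *
p,st=shot("side"); s,_=shot("scene")
g=lambda c:(c[0]/2.4+180,c[1]/2.4+170)
C=[ray(p,st,g(c),.002)[:2] for c in [(125,92),(300,66),(411,540),(200,578)]]
for c in C: print("matcorner",c.round(4))
for a,b in [(0,1),(1,2),(2,3),(3,0)]: print(np.linalg.norm(C[a]-C[b]).round(3))
ctr=sum(C)/4; ax=(C[0]+C[1]-C[2]-C[3]); ax/=np.linalg.norm(ax); ay=np.array([-ax[1],ax[0]]); print("mat",ctr,ax,np.degrees(np.arctan2(ax[1],ax[0])))
m=lambda q:np.round([(q[:2]-ctr)@ax,(q[:2]-ctr)@ay],4)
for n,c in [("p",(211,326)),("p",(302,296)),("p",(233,456))]: q=ray(p,st,g(c),.016); print(n,q.round(4),m(q))
for pic in (p,s):
  for t,z in [("puck_1",.009),("pan_mouth",.004),("objective",.002),("objective",.025)]:
    f=look_for if z in(.009,.025) else tip_of
    for d in f(t,pic)[:4]: q=ray(pic,st,d["point"],z); print(t,q.round(4),m(q),round(d["p"],2))
for n,c,z in [("lipL",(175,218),.003),("lipR",(322,198),.003),("rearL",(163,110),.021),("rearR",(302,95),.021)]: print(n,m(ray(p,st,g(c),z)))
for c in [(275,392),(217,435),(298,395)]:
  for z in (.25,.3,.35): print(c,z,ray(s,st,c,z).round(3))
for c in [(275,475),(305,450),(275,300)]: print(c,ray(s,st,c,0.02).round(3))
M=np.array(read_camera("wrist")["tool_from_camera"]); print(M.round(3))
E
```

```text
matcorner [ 0.7513 -0.0838]
matcorner [ 0.651  -0.1806]
matcorner [0.3828 0.0988]
matcorner [0.4822 0.1921]
0.139
0.387
0.136
0.385
mat [0.56680662 0.00662661] [ 0.69537129 -0.71865066] -45.943188300665035
p [0.5733 0.0502 0.016 ] [-0.0268  0.0349]
p [ 0.5334 -0.0037  0.016 ] [-0.0158 -0.0311]
p [0.5071 0.1189 0.016 ] [-0.1222  0.0351]
puck_1 [ 0.798 -0.109  0.009] [0.2439 0.0857] 0.72
puck_1 [0.5052 0.117  0.009 ] [-0.1222  0.0325] 0.65
puck_1 [ 0.5359 -0.0142  0.009 ] [-0.0065 -0.0367] 0.58
puck_1 [0.5742 0.0461 0.009 ] [-0.0232  0.0327] 0.57
pan_mouth [ 0.6181 -0.0548  0.004 ] [ 0.0798 -0.0059] 0.74
objective [0.4296 0.0831 0.002 ] [-0.1504 -0.0454] 0.56
objective [0.5691 0.0063 0.002 ] [0.0018 0.0014] 0.17
objective [0.4336 0.0884 0.025 ] [-0.1514 -0.0388] 0.7
objective [ 0.6156 -0.3125  0.025 ] [ 0.2632 -0.1868] 0.42
puck_1 [ 0.8049 -0.1034  0.009 ] [0.2446 0.0946] 0.73
puck_1 [0.5766 0.0417 0.009 ] [-0.0184  0.0314] 0.53
puck_1 [ 0.5405 -0.0038  0.009 ] [-0.0108 -0.0261] 0.52
puck_1 [0.5128 0.1175 0.009 ] [-0.1172  0.0383] 0.52
pan_mouth [ 0.6239 -0.0614  0.004 ] [ 0.0885 -0.0063] 0.88
objective [0.4338 0.0817 0.002 ] [-0.1464 -0.0434] 0.65
objective [0.439  0.0888 0.025 ] [-0.1479 -0.0347] 0.5
objective [ 0.6333 -0.0701  0.025 ] [ 0.1014 -0.0055] 0.31
lipL [0.0716 0.0472]
lipR [ 0.0684 -0.0625]
rearL [0.157  0.0431]
rearR [ 0.1513 -0.0632]
(275, 392) 0.25 [0.488 0.26  0.25 ]
(275, 392) 0.3 [0.474 0.277 0.3  ]
(275, 392) 0.35 [0.46  0.293 0.35 ]
(217, 435) 0.25 [0.521 0.333 0.25 ]
(217, 435) 0.3 [0.504 0.343 0.3  ]
(217, 435) 0.35 [0.488 0.354 0.35 ]
(298, 395) 0.25 [0.461 0.251 0.25 ]
(298, 395) 0.3 [0.45  0.268 0.3  ]
(298, 395) 0.35 [0.438 0.286 0.35 ]
(275, 475) [0.486 0.297 0.02 ]
(305, 450) [0.463 0.245 0.02 ]
(275, 300) [0.639 0.031 0.02 ]
[[ 0.    -0.951 -0.31   0.079]
 [ 1.     0.    -0.    -0.001]
 [ 0.    -0.31   0.951 -0.132]
 [ 0.     0.     0.     1.   ]]
```

View pics/side0.png

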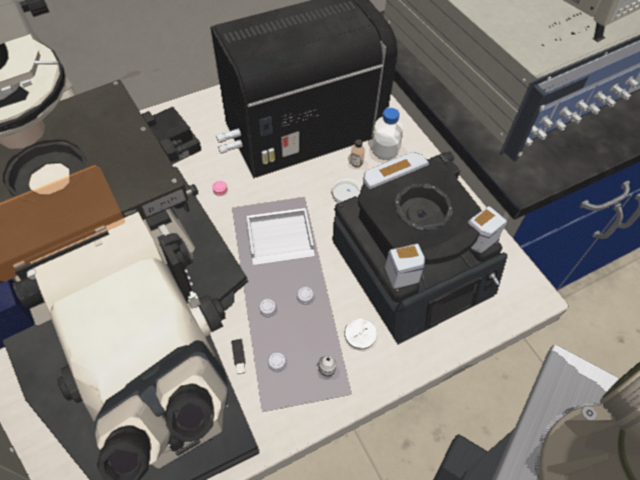

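```bash
cat >> h.py <<'E'
ctr=np.array([.5668,.0066]); ang=np.radians(-45.94); ax=np.array([np.cos(ang),np.sin(ang)]); ay=np.array([-ax[1],ax[0]])
m=lambda q:np.round([(np.array(q[:2])-ctr)@ax,(np.array(q[:2])-ctr)@ay],4)
def m2w(x,y,z): return np.r_[ctr+x*ax+y*ay,z]
def Rs(st): w,x,y,z=st["orientation"]; return R.from_quat([x,y,z,w])
def Rt(yaw): # tool x at world angle yaw, z down
    c,s=np.cos(yaw),np.sin(yaw); return R.from_matrix(np.array([[c,s,0],[s,-c,0],[0,0,-1]]))
def plan(st,p,yaw):
    r=Rs(st); return (r.inv().apply(np.array(p)-st["tcp_pos"])*1e3).round(1),np.degrees((r.inv()*Rt(yaw)).as_rotvec()).round(1)
E
python3 - <<'E'
from h import *
p,st=shot("side"); s,_=shot("scene")
def o_d(pic,px): a=ray(pic,st,px,0); b=ray(pic,st,px,.5); return b,(a-b)/np.linalg.norm(a-b)
for a,b in [((272,390),(190,410)),((217,435),(127,453)),((268,345),(187,348))]:
    o1,d1=o_d(s,a);o2,d2=o_d(p,b)
    t=np.linalg.lstsq(np.c_[d1,-d2],o2-o1,rcond=None)[0]; print((o1+t[0]*d1).round(3),(o2+t[1]*d2).round(3))
yaw=ang+np.pi
for a,r in [(76,.42),(45,.41),(20,.4)]:
    q=[r*np.cos(np.radians(a)),r*np.sin(np.radians(a)),.24]; print(q,plan(st,q,yaw))
print(m2w(-.07,0,.2),plan(st,m2w(-.07,0,.2),yaw))
E
```

```text
[0.455 0.303 0.38 ] [0.453 0.303 0.379]
[0.483 0.357 0.366] [0.479 0.358 0.364]
[0.481 0.265 0.383] [0.488 0.263 0.386]
[np.float64(0.10160719615186042), np.float64(0.4075242050359185), 0.24] (array([  -0.2, -155. ,    2.3]), array([ 0., -0., 32.]))
[np.float64(0.2899137802864845), np.float64(0.28991378028648446), 0.24] (array([-211.3, -223.7,    2.3]), array([ 0., -0., 32.]))
[np.float64(0.3758770483143634), np.float64(0.1368080573302675), 0.24] (array([-331.7, -351.5,    2.3]), array([ 0., -0., 32.]))
[0.51812121 0.05690284 0.2       ] (array([-489.1, -394.7,   42.3]), array([ 0., -0., 32.]))
```

Emit:
jog_arm:
  moves:
    - {"slide": [0,-40,0],"angular": [0,0,5],"fingers": 0.83}
    - {"slide": [0,-80,0],"angular": [0,0,10],"fingers": 0.83}
    - {"slide": [0,-120,0],"angular": [0,0,15],"fingers": 0.83}
    - {"slide": [0,-155,0],"angular": [0,0,20],"fingers": 0.83}
    - {"slide": [-36,-167,0],"angular": [0,0,25],"fingers": 0.83}
    - {"slide": [-71,-179,0],"angular": [0,0,30],"fingers": 0.83}
    - {"slide": [-106,-190,0],"angular": [0,0,32],"fingers": 0.83}
    - {"slide": [-141,-202,0],"angular": [0,0,32],"fingers": 0.83}
    - {"slide": [-176,-213,0],"angular": [0,0,32],"fingers": 0.83}
    - {"slide": [-211,-224,0],"angular": [0,0,32],"fingers": 0.83}

```text
clock: 2.68
tcp_pos: [0.2907, 0.2885, 0.2427]
orientation: [0.0, 0.39, 0.921, 0.001]
wrist_force: [0.5, 1.1, -0.0]
finger_gap: 0.0141
grip_force: 0.0
```

```bash
python3 - <<'E'
from h import *
st=get_state();yaw=ang+np.pi
print(st["clock"],st["tcp_pos"],st["finger_gap"],st["joint_pos"].round(2))
for q in [[.376,.137,.24],m2w(-.07,0,.2)]: print(q,plan(st,q,yaw))
E
```

```text
2.6833 [0.29073822 0.28852726 0.24273287] 0.01406049709206191 [ 0.58 -0.01 -0.34  1.24  0.    1.39]
[0.376, 0.137, 0.24] (array([-168.2,  -44.1,    2.7]), array([ 0.1,  0. , -0. ]))
[0.51812121 0.05690284 0.2       ] (array([-324.6,    2.4,   42.8]), array([ 0.1,  0. , -0. ]))
```

Gap 14 mm as wanted. I continue to the viewing pose over the mat.

Emit:
jog_arm:
  moves:
    - {"slide": [-40,-11,0],"fingers": 0.83}
    - {"slide": [-80,-22,0],"fingers": 0.83}
    - {"slide": [-120,-33,0],"fingers": 0.83}
    - {"slide": [-168,-44,2],"fingers": 0.83}
    - {"slide": [-205,-34,12],"fingers": 0.83}
    - {"slide": [-245,-22,22],"fingers": 0.83}
    - {"slide": [-285,-10,32],"fingers": 0.83}
    - {"slide": [-325,2,42],"fingers": 0.83}
    - {"slide": [-325,2,42],"fingers": 0.83}

```text
schema error: expected keys fingers, slide, angular
```

```bash
python3 - <<'E'
from h import *
p,st=shot("wrist"); save(p,"w1.png"); print(st["clock"],st["tcp_pos"],m(st["tcp_pos"]),st["wrist_force"].round(1))
for t,z,f in [("puck_1",.009,look_for),("puck_1",.002,tip_of),("pan_mouth",.004,tip_of),("objective",.025,look_for)]:
    for d in f(t,p)[:5]: 
        q=ray(p,st,d["point"],z); print(t,np.round(d["point"]),q.round(4),m(q),round(d["p"],2))
E
```

```text
2.6833 [0.29073822 0.28852726 0.24273287] [-0.3946 -0.0023] [ 0.5  1.1 -0. ]
puck_1 [358. 426.] [0.514  0.1151 0.002 ] [-0.1147  0.0375] 0.44
objective [301. 412.] [0.4361 0.0978 0.025 ] [-0.1564 -0.0305] 0.5
```

View pics/w1.png

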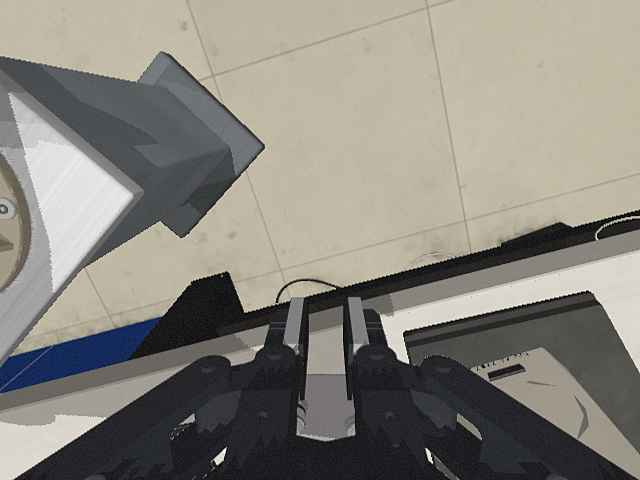

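The wrist view shows the fingers at the bottom centre hiding what lies ahead of them (the mat strip around (330,410)). I will turn the tool half round so the camera looks back over the pucks.

Emit:
jog_arm:
  moves:
    - {"slide": [-40,-11,0],"angular": [0,0,-7],"fingers": 0.83}
    - {"slide": [-80,-22,0],"angular": [0,0,-14],"fingers": 0.83}
    - {"slide": [-120,-33,0],"angular": [0,0,-21],"fingers": 0.83}
    - {"slide": [-150,-40,0],"angular": [0,0,-28],"fingers": 0.83}
    - {"slide": [-168,-44,0],"angular": [0,0,-35],"fingers": 0.83}
    - {"slide": [-168,-44,0],"angular": [0,0,-42],"fingers": 0.83}
    - {"slide": [-168,-44,0],"angular": [0,0,-49],"fingers": 0.83}
    - {"slide": [-168,-44,0],"angular": [0,0,-56],"fingers": 0.83}
    - {"slide": [-168,-44,0],"angular": [0,0,-63],"fingers": 0.83}
    - {"slide": [-168,-44,0],"angular": [0,0,-70],"fingers": 0.83}

```text
clock: 3.77
tcp_pos: [0.3737, 0.1397, 0.2423]
orientation: [-0.0, -0.164, 0.986, 0.0]
wrist_force: [-0.1, 0.8, 0.6]
finger_gap: 0.0144
grip_force: 0.0
```

Emit:
jog_arm:
  moves:
    - {"slide": [0,0,0],"angular": [0,0,-7],"fingers": 0.83}
    - {"slide": [0,0,0],"angular": [0,0,-14],"fingers": 0.83}
    - {"slide": [0,0,0],"angular": [0,0,-21],"fingers": 0.83}
    - {"slide": [0,0,0],"angular": [0,0,-28],"fingers": 0.83}
    - {"slide": [0,0,0],"angular": [0,0,-35],"fingers": 0.83}
    - {"slide": [0,0,0],"angular": [0,0,-42],"fingers": 0.83}
    - {"slide": [0,0,0],"angular": [0,0,-49],"fingers": 0.83}
    - {"slide": [0,0,0],"angular": [0,0,-56],"fingers": 0.83}
    - {"slide": [0,0,0],"angular": [0,0,-63],"fingers": 0.83}
    - {"slide": [0,0,0],"angular": [0,0,-70],"fingers": 0.83}

```text
clock: 4.6
tcp_pos: [0.3736, 0.1399, 0.2424]
orientation: [0.0, -0.7, 0.714, 0.0]
wrist_force: [1.4, 0.1, 0.1]
finger_gap: 0.0148
grip_force: 0.0
```

```bash
python3 - <<'E'
from h import *
st=get_state(); print(st["clock"],st["tcp_pos"],m(st["tcp_pos"]),st["joint_pos"].round(2))
for q in [m2w(-.07,0,.2),m2w(-.09,.01,.2)]: print(q,plan(st,q,ang))
E
```

```text
4.6 [0.37356301 0.13991603 0.24235139] [-0.2302 -0.0462] [ 0.16 -0.03 -0.36  1.24  0.   -1.4 ]
[0.51812121 0.05690284 0.2       ] (array([  80.2, -146.1,   42.3]), array([  0. ,   0. , -45.2]))
[0.5113991  0.07822919 0.2       ] (array([  59.1, -139. ,   42.3]), array([  0. ,   0. , -45.2]))
```

Emit:
jog_arm:
  moves:
    - {"slide": [20,-36,10],"angular": [0,0,-7],"fingers": 0.83}
    - {"slide": [40,-73,21],"angular": [0,0,-14],"fingers": 0.83}
    - {"slide": [60,-109,32],"angular": [0,0,-21],"fingers": 0.83}
    - {"slide": [80,-146,42],"angular": [0,0,-28],"fingers": 0.83}
    - {"slide": [80,-146,42],"angular": [0,0,-35],"fingers": 0.83}
    - {"slide": [80,-146,42],"angular": [0,0,-42],"fingers": 0.83}
    - {"slide": [80,-146,42],"angular": [0,0,-45.2],"fingers": 0.83}
    - {"slide": [80,-146,42],"angular": [0,0,-45.2],"fingers": 0.83}

```text
clock: 5.27
tcp_pos: [0.5178, 0.056, 0.1999]
orientation: [0.0, 0.92, -0.392, -0.001]
wrist_force: [0.3, 0.7, 0.5]
finger_gap: 0.0144
grip_force: 0.0
```

```bash
python3 - <<'E'
from h import *
p,st=shot("wrist"); save(p,"w2.png"); print(st["clock"],st["tcp_pos"],m(st["tcp_pos"]),st["wrist_force"].round(1))
for t,z,f in [("puck_1",.009,look_for),("puck_1",.002,tip_of),("pan_mouth",.004,tip_of),("objective",.025,look_for)]:
    for d in f(t,p)[:5]: 
        q=ray(p,st,d["point"],z); print(t,np.round(d["point"]),q.round(4),m(q),round(d["p"],2))
E
```

```text
5.2667 [0.51780394 0.05596329 0.1998593 ] [-0.0695 -0.0009] [0.3 0.7 0.5]
puck_1 [362. 145.] [ 0.5359 -0.0077  0.009 ] [-0.0112 -0.0322] 0.91
puck_1 [285. 268.] [0.5092 0.1175 0.009 ] [-0.1197  0.0357] 0.9
puck_1 [277. 157.] [0.58   0.0482 0.009 ] [-0.0207  0.0384] 0.66
puck_1 [363. 144.] [ 0.535  -0.0091  0.002 ] [-0.0108 -0.0337] 0.95
puck_1 [280. 159.] [0.5771 0.0485 0.002 ] [-0.0229  0.0366] 0.87
puck_1 [286. 261.] [0.5116 0.1148 0.002 ] [-0.1161  0.0356] 0.79
pan_mouth [332.  18.] [ 0.6187 -0.0582  0.004 ] [ 0.0827 -0.0078] 0.69
objective [369. 292.] [0.4429 0.0769 0.025 ] [-0.1367 -0.0402] 0.82
objective [362. 145.] [ 0.538  -0.0071  0.025 ] [-0.0102 -0.0302] 0.23
```

View pics/w2.png

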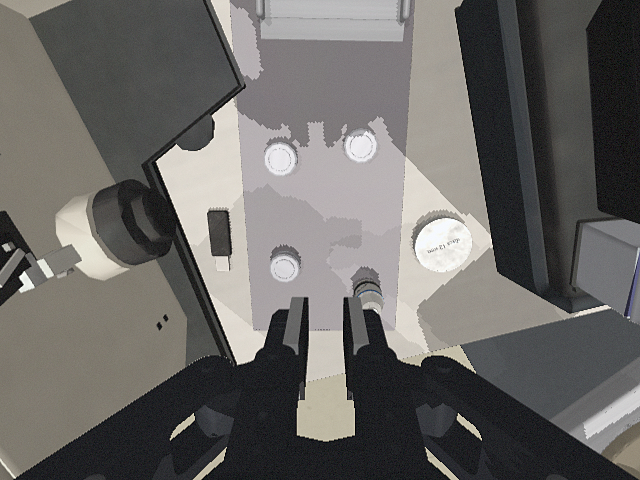

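Wrist view: pucks A (281,159), B (361,146) and C (285,265), objective (369,292), tin (443,244), USB stick (218,235), pan lip front at row ~40, walls at columns ~265 and ~405. This agrees with the other cameras.

```bash
python3 - <<'E'
from h import *
p,st=shot("wrist")
for n,c,z in [("A",(281,158),.016),("B",(361,145),.016),("C",(285,264),.016),("lipL",(262,40),.002),("lipR",(404,40),.002),("floorL",(262,18),.004),("floorR",(403,18),.004),("wallLtop",(262,5),.021),("wallRtop",(408,5),.021)]:
    print(n,m(ray(p,st,c,z)))
for q in [m2w(-.058,-.0325,.12),m2w(-.058,-.0325,.020)]: print(plan(st,q,ang))
E
```

```text
A [-0.0196  0.0339]
B [-0.0098 -0.0312]
C [-0.1123  0.0345]
lipL [0.0693 0.0463]
lipR [ 0.0684 -0.0643]
floorL [0.084  0.0451]
floorR [ 0.0831 -0.0623]
wallLtop [0.0884 0.0422]
wallRtop [ 0.0876 -0.0623]
(array([11. , 31.1, 80.5]), array([-0. , -0. , -0.5]))
(array([ 11. ,  31.1, 180.5]), array([-0. , -0. , -0.5]))
```

Emit:
jog_arm:
  moves:
    - {"slide": [4,31,30],"angular": [0,0,-0.5],"fingers": 0.83}
    - {"slide": [4,31,70],"angular": [0,0,-0.5],"fingers": 0.83}
    - {"slide": [4,31,110],"angular": [0,0,-0.5],"fingers": 0.83}
    - {"slide": [4,31,145],"angular": [0,0,-0.5],"fingers": 0.83}
    - {"slide": [4,31,165],"angular": [0,0,-0.5],"fingers": 0.83}
    - {"slide": [4,31,175],"angular": [0,0,-0.5],"fingers": 0.83}
    - {"slide": [4,31,180],"angular": [0,0,-0.5],"fingers": 0.83}
    - {"slide": [4,31,180],"angular": [0,0,-0.5],"fingers": 0.83}

```text
clock: 6.23
tcp_pos: [0.4986, 0.03, 0.0201]
orientation: [0.0, 0.921, -0.39, -0.0]
wrist_force: [-1.5, -0.4, 0.1]
finger_gap: 0.0147
grip_force: 0.0
```

```bash
python3 - <<'E'
from h import *
p,st=shot("wrist"); save(p,"w3.png"); print(st["clock"],st["tcp_pos"],m(st["tcp_pos"]),st["wrist_force"].round(1),st["finger_gap"])
for q in [m2w(.1175,-.029,.020)]: print(plan(st,q,ang))
E
```

```text
6.2333 [0.4985594  0.03003571 0.02008191] [-0.0643 -0.0327] [-1.5 -0.4  0.1] 0.014721863081793362
(array([181.8,  -3.8,  -0. ]), array([ 0.,  0., -0.]))
```

View pics/w3.png

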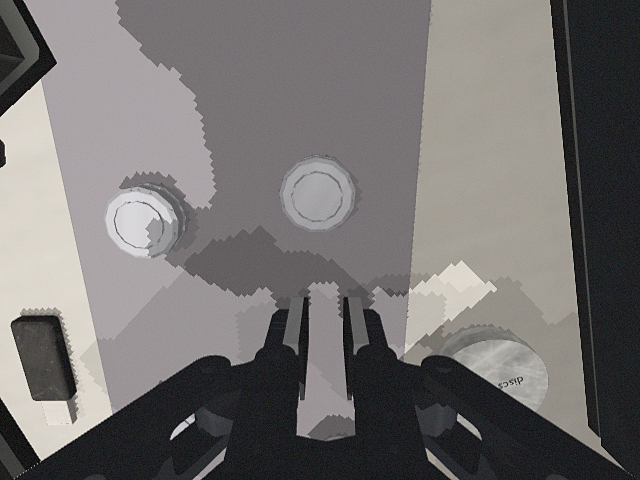

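The puck top is at (318,194) and the finger gap at column 326. The puck sits about 3 mm left of centre, so I shift by that and push.

Emit:
jog_arm:
  moves:
    - {"slide": [12,-3,0],"angular": [0,0,0],"fingers": 0.83}
    - {"slide": [24,-3,0],"angular": [0,0,0],"fingers": 0.83}
    - {"slide": [32,-3,0],"angular": [0,0,0],"fingers": 0.83}
    - {"slide": [40,-3,0],"angular": [0,0,0],"fingers": 0.83}
    - {"slide": [50,-3,0],"angular": [0,0,0],"fingers": 0.83}
    - {"slide": [60,-3,0],"angular": [0,0,0],"fingers": 0.83}
    - {"slide": [70,-3,0],"angular": [0,0,0],"fingers": 0.83}
    - {"slide": [80,-3,0],"angular": [0,0,0],"fingers": 0.83}
    - {"slide": [90,-3,0],"angular": [0,0,0],"fingers": 0.83}
    - {"slide": [100,-3,0],"angular": [0,0,0],"fingers": 0.83}

```text
clock: 7.12
tcp_pos: [0.5708, -0.0406, 0.0201]
orientation: [-0.0, 0.921, -0.39, -0.0]
wrist_force: [-1.4, 1.9, 1.6]
finger_gap: 0.0144
grip_force: 0.8
```

```bash
python3 - <<'E'
from h import *
p,st=shot("wrist"); print(st["clock"],m(st["tcp_pos"]),st["tcp_pos"][2],st["wrist_force"].round(1))
for d in look_for("puck_1",p)[:4]: q=ray(p,st,d["point"],.011); print(np.round(d["point"]),m(q),round(d["p"],2))
print(plan(st,m2w(.1175,-.029,.02),ang))
E
```

```text
7.1167 [ 0.0367 -0.0299] 0.02014065539158076 [-1.4  1.9  1.6]
[328. 266.] [ 0.0606 -0.0317] 0.69
[180. 428.] [-0.0201  0.0372] 0.68
(array([80.8, -0.9,  0.1]), array([ 0.,  0., -0.]))
```

Emit:
jog_arm:
  moves:
    - {"slide": [8,0,0],"angular": [0,0,0],"fingers": 0.83}
    - {"slide": [16,0,0],"angular": [0,0,0],"fingers": 0.83}
    - {"slide": [24,0,0],"angular": [0,0,0],"fingers": 0.83}
    - {"slide": [32,0,0],"angular": [0,0,0],"fingers": 0.83}
    - {"slide": [40,-1,0],"angular": [0,0,0],"fingers": 0.83}
    - {"slide": [48,-1,0],"angular": [0,0,0],"fingers": 0.83}
    - {"slide": [56,-1,0],"angular": [0,0,0],"fingers": 0.83}
    - {"slide": [64,-1,0],"angular": [0,0,0],"fingers": 0.83}
    - {"slide": [72,-1,0],"angular": [0,0,0],"fingers": 0.83}
    - {"slide": [80,-1,0],"angular": [0,0,0],"fingers": 0.83}

```text
clock: 8.05
tcp_pos: [0.6272, -0.0972, 0.0202]
orientation: [-0.0, 0.921, -0.39, -0.0]
wrist_force: [0.2, 0.5, 1.0]
finger_gap: 0.0145
grip_force: 0.2
```

```bash
python3 - <<'E'
from h import *
p,st=shot("wrist"); save(p,"w4.png"); print(st["clock"],m(st["tcp_pos"]),st["tcp_pos"][2],st["wrist_force"].round(1))
for d in look_for("puck_1",p)[:4]: q=ray(p,st,d["point"],.013); print(np.round(d["point"]),m(q),round(d["p"],2))
E
```

```text
8.05 [ 0.1166 -0.0288] 0.020225182201407278 [0.2 0.5 1. ]
[326. 270.] [ 0.1396 -0.0298] 0.97
```

View pics/w4.png

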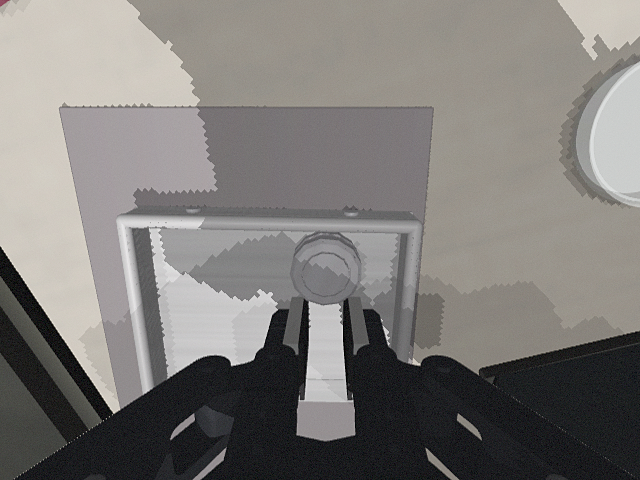

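B is in the pan at (326,270), about 16 mm past the pan's centre and clear of all walls. Before the left lane, I'll check clearance to the microscope corner seen in two wrist views: (243,85) in w2 and (56,62) in w3.

```bash
python3 - <<'E'
from h import *
p=read_camera("wrist"); st=get_state()
def od(tcp,px):
    s={"orientation":st["orientation"],"tcp_pos":np.array(tcp)}; a=ray(p,s,px,0); o=T(p,s)[:3,3]; return o,(a-o)/np.linalg.norm(a-o)
t2=[.5178,.05596,.19986]; t3=[.49856,.03004,.02008]
for n,a,b in [("plate corner",(243,85),(56,62)),("stick",(219,210),(38,318)),("knob right end",(213,120),(5,150))]:
    o1,d1=od(t2,a);o2,d2=od(t3,b); t=np.linalg.lstsq(np.c_[d1,-d2],o2-o1,rcond=None)[0]
    q=o1+t[0]*d1;r=o2+t[1]*d2; print(n,m(q),q[2].round(3),m(r),r[2].round(3))
for px in [(172,225),(150,165)]:
  for z in (.08,.12,.16): o,d=od(t2,px); q=o+d*(z-o[2])/d[2]; print(px,z,m(q))
s=shot("side")[0]; save(s,"s2.png")
for q in [m2w(-.066,.034,.09),m2w(-.066,.034,.02)]: print(plan(st,q,ang))
E
```

```text
plate corner [0.036  0.0653] -0.001 [0.0354 0.0653] -0.001
stick [-0.0665  0.0922] 0.004 [-0.067   0.0919] 0.005
knob right end [0.009  0.0916] 0.001 [0.0041 0.091 ] 0.0
(172, 225) 0.08 [-0.0592  0.1037]
(172, 225) 0.12 [-0.0481  0.087 ]
(172, 225) 0.16 [-0.037   0.0703]
(150, 165) 0.08 [-0.0186  0.113 ]
(150, 165) 0.12 [-0.0139  0.0948]
(150, 165) 0.16 [-0.0093  0.0766]
(array([-182.7,  -62.7,  -69.8]), array([-0., -0., -0.]))
(array([-182.8,  -62.7,    0.2]), array([-0., -0., -0.]))
```

```bash
python3 - <<'E'
from h import *
p=read_camera("wrist"); st=get_state(); sd=read_camera("side")
s2={"orientation":st["orientation"],"tcp_pos":np.array([.5178,.05596,.19986])}
def od(pic,s,px): o=T(pic,s)[:3,3]; a=ray(pic,s,px,0); return o,(a-o)/np.linalg.norm(a-o)
for n,a,b in [("knob tip",(170,210),(222,310)),("knob far",(150,185),(217,298)),("tin check",(443,244),(361,334))]:
    o1,d1=od(p,s2,a);o2,d2=od(sd,st,b); t=np.linalg.lstsq(np.c_[d1,-d2],o2-o1,rcond=None)[0]
    q=o1+t[0]*d1;r=o2+t[1]*d2; print(n,m(q),q[2].round(3),m(r),r[2].round(3))
im=sd["color"][230:400,170:370,::-1]; cv2.imwrite("pics/c2.png",cv2.resize(im,None,fx=4,fy=3.5,interpolation=2)[:600])
E
```

```text
knob tip [-0.0501  0.1059] 0.075 [-0.0498  0.1065] 0.075
knob far [-0.0312  0.1131] 0.084 [-0.0323  0.1113] 0.083
tin check [-0.0989 -0.1088] 0.003 [-0.0992 -0.1072] 0.002
```

View pics/c2.png

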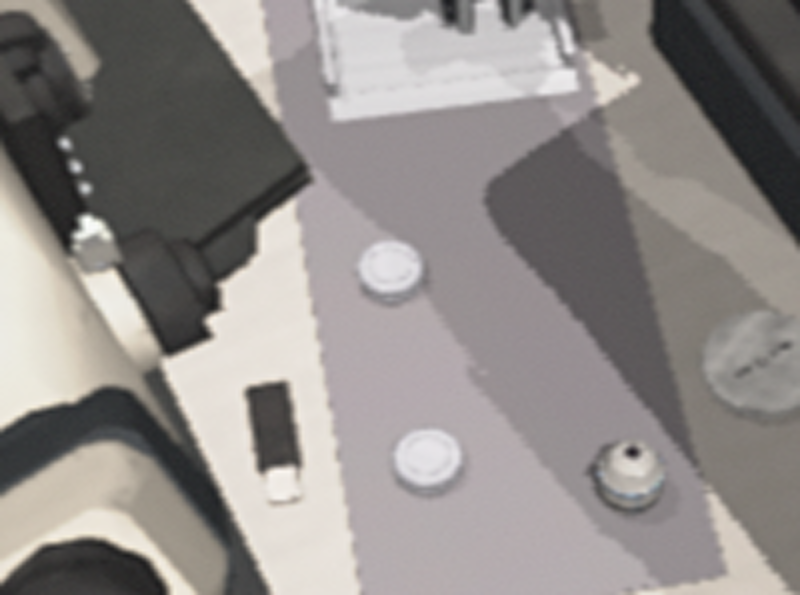

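The crop shows A and C untouched, at (390,270) and (428,460) in it. The knob lies about 106 mm left of the middle line, roughly 29 mm clear of the gripper body in the left lane. Next I retreat and go behind A.

Emit:
jog_arm:
  moves:
    - {"slide": [-20,0,0],"angular": [0,0,0],"fingers": 0.83}
    - {"slide": [-30,-4,-38],"angular": [0,0,0],"fingers": 0.83}
    - {"slide": [-50,-16,-60],"angular": [0,0,0],"fingers": 0.83}
    - {"slide": [-88,-28,-60],"angular": [0,0,0],"fingers": 0.83}
    - {"slide": [-125,-42,-60],"angular": [0,0,0],"fingers": 0.83}
    - {"slide": [-160,-56,-60],"angular": [0,0,0],"fingers": 0.83}
    - {"slide": [-183,-62,-60],"angular": [0,0,0],"fingers": 0.83}
    - {"slide": [-183,-62,-30],"angular": [0,0,0],"fingers": 0.83}
    - {"slide": [-183,-62,-8],"angular": [0,0,0],"fingers": 0.83}
    - {"slide": [-183,-62,0],"angular": [0,0,0],"fingers": 0.83}

```text
clock: 9.18
tcp_pos: [0.5413, 0.0791, 0.018]
orientation: [0.001, 0.921, -0.389, -0.002]
wrist_force: [-0.7, -0.2, -0.9]
finger_gap: 0.0142
grip_force: 0.0
```

```bash
python3 - <<'E'
from h import *
p,st=shot("wrist"); print(st["clock"],m(st["tcp_pos"]),st["tcp_pos"][2],st["wrist_force"].round(1))
for d in look_for("puck_1",p)[:4]: q=ray(p,st,d["point"],.011); print(np.round(d["point"]),m(q),round(d["p"],2))
print(plan(st,m2w(.1175,.014,.02),ang))
E
```

```text
9.1833 [-0.0698  0.032 ] 0.01799174648549262 [-0.7 -0.2 -0.9]
[323. 412.] [-0.1155  0.0325] 0.67
[312. 208.] [-0.0216  0.0366] 0.58
(array([187.3,  18.4,  -2.5]), array([0.2, 0.2, 0.1]))
```

Emit:
jog_arm:
  moves:
    - {"slide": [12,-3,0],"angular": [0,0,0],"fingers": 0.83}
    - {"slide": [22,-3,0],"angular": [0,0,0],"fingers": 0.83}
    - {"slide": [30,-3,0],"angular": [0,0,0],"fingers": 0.83}
    - {"slide": [38,-1,0],"angular": [0,0,0],"fingers": 0.83}
    - {"slide": [46,2,0],"angular": [0,0,0],"fingers": 0.83}
    - {"slide": [54,4,0],"angular": [0,0,0],"fingers": 0.83}
    - {"slide": [62,7,0],"angular": [0,0,0],"fingers": 0.83}
    - {"slide": [70,9,0],"angular": [0,0,0],"fingers": 0.83}
    - {"slide": [78,12,0],"angular": [0,0,0],"fingers": 0.83}
    - {"slide": [86,14,0],"angular": [0,0,0],"fingers": 0.83}

```text
clock: 10.12
tcp_pos: [0.5938, 0.0056, 0.0203]
orientation: [0.0, 0.921, -0.39, -0.0]
wrist_force: [-0.9, 0.6, 1.3]
finger_gap: 0.0146
grip_force: 0.6
```

```bash
python3 - <<'E'
from h import *
p,st=shot("wrist"); print(st["clock"],m(st["tcp_pos"]),st["tcp_pos"][2],st["wrist_force"].round(1))
for d in look_for("puck_1",p)[:4]: q=ray(p,st,d["point"],.011); print(np.round(d["point"]),m(q),round(d["p"],2))
print(plan(st,m2w(.1195,.014,.02),ang))
E
```

```text
10.1167 [0.0195 0.0187] 0.0202623192796926 [-0.9  0.6  1.3]
[469.  13.] [ 0.1321 -0.0286] 0.95
[322. 270.] [0.0416 0.0194] 0.85
(array([100. ,   4.7,   0.2]), array([ 0.,  0., -0.]))
```

Emit:
jog_arm:
  moves:
    - {"slide": [10,2,0],"angular": [0,0,0],"fingers": 0.83}
    - {"slide": [20,4,0],"angular": [0,0,0],"fingers": 0.83}
    - {"slide": [30,5,0],"angular": [0,0,0],"fingers": 0.83}
    - {"slide": [40,5,0],"angular": [0,0,0],"fingers": 0.83}
    - {"slide": [50,5,0],"angular": [0,0,0],"fingers": 0.83}
    - {"slide": [60,5,0],"angular": [0,0,0],"fingers": 0.83}
    - {"slide": [70,5,0],"angular": [0,0,0],"fingers": 0.83}
    - {"slide": [80,5,0],"angular": [0,0,0],"fingers": 0.83}
    - {"slide": [90,5,0],"angular": [0,0,0],"fingers": 0.83}
    - {"slide": [100,5,0],"angular": [0,0,0],"fingers": 0.83}

```text
clock: 11.05
tcp_pos: [0.6603, -0.0696, 0.0202]
orientation: [-0.0, 0.921, -0.39, -0.0]
wrist_force: [-0.5, 0.7, -0.8]
finger_gap: 0.0146
grip_force: 0.3
```

```bash
python3 - <<'E'
from h import *
p,st=shot("wrist"); save(p,"w5.png"); print(st["clock"],m(st["tcp_pos"]),st["tcp_pos"][2],st["wrist_force"].round(1))
for d in look_for("puck_1",p)[:4]: q=ray(p,st,d["point"],.013); print(np.round(d["point"]),m(q),round(d["p"],2))
print(plan(st,m2w(-.162,.034,.02),ang))
E
```

```text
11.05 [0.1198 0.0142] 0.020221306887531834 [-0.5  0.7 -0.8]
[113.   3.] [0.2348 0.0813] 0.94
[435. 273.] [ 0.1418 -0.0297] 0.85
[322. 273.] [0.1419 0.015 ] 0.71
(array([-281.8,  -19.8,    0.3]), array([-0.,  0., -0.]))
```

Emit:
jog_arm:
  moves:
    - {"slide": [-20,0,0],"angular": [0,0,0],"fingers": 0.83}
    - {"slide": [-30,0,-38],"angular": [0,0,0],"fingers": 0.83}
    - {"slide": [-50,-2,-60],"angular": [0,0,0],"fingers": 0.83}
    - {"slide": [-90,-6,-60],"angular": [0,0,0],"fingers": 0.83}
    - {"slide": [-130,-10,-60],"angular": [0,0,0],"fingers": 0.83}
    - {"slide": [-170,-14,-60],"angular": [0,0,0],"fingers": 0.83}
    - {"slide": [-210,-17,-60],"angular": [0,0,0],"fingers": 0.83}
    - {"slide": [-250,-20,-60],"angular": [0,0,0],"fingers": 0.83}
    - {"slide": [-282,-20,-60],"angular": [0,0,0],"fingers": 0.83}
    - {"slide": [-282,-20,-60],"angular": [0,0,0],"fingers": 0.83}

```text
clock: 11.98
tcp_pos: [0.4723, 0.151, 0.08]
orientation: [0.0, 0.922, -0.388, -0.002]
wrist_force: [-0.7, -0.0, -0.2]
finger_gap: 0.0147
grip_force: 0.0
```

```bash
python3 - <<'E'
from h import *
p,st=shot("wrist"); save(p,"w6.png"); print(st["clock"],m(st["tcp_pos"]),st["tcp_pos"][2],st["wrist_force"].round(1))
for t in ("puck_1","objective"):
  for d in look_for(t,p)[:3]: q=ray(p,st,d["point"],.009 if t[0]=="p" else .025); print(t,np.round(d["point"]),m(q),round(d["p"],2))
print(plan(st,m2w(-.162,.034,.02),ang))
E
```

```text
11.9833 [-0.1695  0.0325] 0.08003356757345675 [-0.7 -0.  -0.2]
puck_1 [317. 173.] [-0.1173  0.0363] 0.73
objective [463. 226.] [-0.1418 -0.0384] 0.65
(array([ 7.8, -1.6, 60. ]), array([0.1, 0.2, 0.3]))
```

View pics/w6.png

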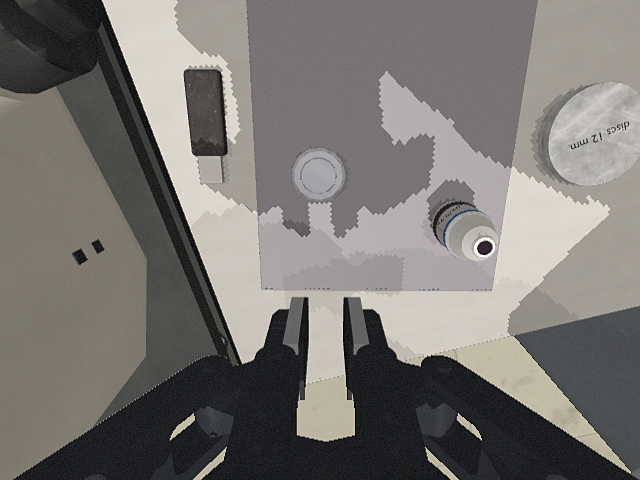

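The puck is at (319,175) and the objective at (465,232), well to the right of the lane. I descend and push.

Emit:
jog_arm:
  moves:
    - {"slide": [0,-1,25],"angular": [0,0,0],"fingers": 0.83}
    - {"slide": [0,-1,45],"angular": [0,0,0],"fingers": 0.83}
    - {"slide": [0,-1,56],"angular": [0,0,0],"fingers": 0.83}
    - {"slide": [0,-1,60],"angular": [0,0,0],"fingers": 0.83}
    - {"slide": [8,-1,60],"angular": [0,0,0],"fingers": 0.83}
    - {"slide": [16,-1,60],"angular": [0,0,0],"fingers": 0.83}
    - {"slide": [24,-1,60],"angular": [0,0,0],"fingers": 0.83}
    - {"slide": [32,-1,60],"angular": [0,0,0],"fingers": 0.83}
    - {"slide": [42,1,60],"angular": [0,0,0],"fingers": 0.83}
    - {"slide": [52,3,60],"angular": [0,0,0],"fingers": 0.83}

```text
clock: 12.97
tcp_pos: [0.5131, 0.1074, 0.0209]
orientation: [-0.0, 0.921, -0.39, 0.001]
wrist_force: [-0.9, 1.7, 0.8]
finger_gap: 0.0143
grip_force: 0.5
```

```bash
python3 - <<'E'
from h import *
p,st=shot("wrist"); print(st["clock"],m(st["tcp_pos"]),st["tcp_pos"][2],st["wrist_force"].round(1))
for d in look_for("puck_1",p)[:3]: q=ray(p,st,d["point"],.009); print(np.round(d["point"]),m(q),round(d["p"],2))
print(plan(st,m2w(.092,.014,.02),ang))
E
```

```text
12.9667 [-0.1098  0.0315] 0.020889353859482006 [-0.9  1.7  0.8]
[323. 267.] [-0.0871  0.0317] 0.62
(array([201.8,  17.5,   1. ]), array([-0.1, -0. , -0. ]))
```

Emit:
jog_arm:
  moves:
    - {"slide": [10,2,0],"angular": [0,0,0],"fingers": 0.83}
    - {"slide": [20,4,0],"angular": [0,0,0],"fingers": 0.83}
    - {"slide": [30,6,0],"angular": [0,0,0],"fingers": 0.83}
    - {"slide": [40,8,0],"angular": [0,0,0],"fingers": 0.83}
    - {"slide": [50,10,0],"angular": [0,0,0],"fingers": 0.83}
    - {"slide": [60,12,0],"angular": [0,0,0],"fingers": 0.83}
    - {"slide": [70,14,0],"angular": [0,0,0],"fingers": 0.83}
    - {"slide": [80,16,0],"angular": [0,0,0],"fingers": 0.83}
    - {"slide": [90,17,0],"angular": [0,0,0],"fingers": 0.83}
    - {"slide": [100,17,0],"angular": [0,0,0],"fingers": 0.83}

```text
clock: 13.9
tcp_pos: [0.5696, 0.0236, 0.0202]
orientation: [0.0, 0.921, -0.39, -0.0]
wrist_force: [-1.5, 1.2, 1.1]
finger_gap: 0.0146
grip_force: 0.4
```

Emit:
jog_arm:
  moves:
    - {"slide": [10,0,0],"angular": [0,0,0],"fingers": 0.83}
    - {"slide": [20,0,0],"angular": [0,0,0],"fingers": 0.83}
    - {"slide": [30,0,0],"angular": [0,0,0],"fingers": 0.83}
    - {"slide": [40,0,0],"angular": [0,0,0],"fingers": 0.83}
    - {"slide": [50,0,0],"angular": [0,0,0],"fingers": 0.83}
    - {"slide": [60,0,0],"angular": [0,0,0],"fingers": 0.83}
    - {"slide": [70,0,0],"angular": [0,0,0],"fingers": 0.83}
    - {"slide": [80,0,0],"angular": [0,0,0],"fingers": 0.83}
    - {"slide": [90,0,0],"angular": [0,0,0],"fingers": 0.83}
    - {"slide": [98,0,0],"angular": [0,0,0],"fingers": 0.83}

```text
clock: 14.73
tcp_pos: [0.6384, -0.0469, 0.0203]
orientation: [0.0, 0.921, -0.39, 0.0]
wrist_force: [0.1, 0.7, -0.2]
finger_gap: 0.0147
grip_force: 0.2
```

```bash
python3 - <<'E'
from h import *
p,st=shot("wrist"); print(st["clock"],m(st["tcp_pos"]),st["tcp_pos"][2],st["wrist_force"].round(1))
for d in look_for("puck_1",p)[:4]: q=ray(p,st,d["point"],.013); print(np.round(d["point"]),m(q),round(d["p"],2))
E
```

```text
14.7333 [0.0882 0.0142] 0.02026434929364171 [ 0.1  0.7 -0.2]
[323. 187.] [0.1443 0.0144] 0.89
[323. 267.] [0.1125 0.0145] 0.8
[443. 192.] [ 0.1425 -0.0298] 0.79
```

All three are in the pan by measurement. I back off, rise and look.

Emit:
jog_arm:
  moves:
    - {"slide": [-15,0,0],"angular": [0,0,0],"fingers": 0.83}
    - {"slide": [-35,0,-10],"angular": [0,0,0],"fingers": 0.83}
    - {"slide": [-50,0,-45],"angular": [0,0,0],"fingers": 0.83}
    - {"slide": [-60,10,-80],"angular": [0,0,0],"fingers": 0.83}
    - {"slide": [-60,14,-110],"angular": [0,0,0],"fingers": 0.83}
    - {"slide": [-60,14,-110],"angular": [0,0,0],"fingers": 0.83}
    - {"slide": [-60,14,-110],"angular": [0,0,0],"fingers": 0.83}

```text
clock: 15.42
tcp_pos: [0.587, -0.0125, 0.1329]
orientation: [-0.001, 0.921, -0.39, 0.003]
wrist_force: [0.8, 0.2, -0.9]
finger_gap: 0.0148
grip_force: 0.0
```

```bash
python3 - <<'E'
from h import *
p,st=shot("wrist"); save(p,"w7.png"); print(st["clock"],m(st["tcp_pos"]),st["tcp_pos"][2],st["wrist_force"].round(1))
for d in look_for("puck_1",p)[:4]: q=ray(p,st,d["point"],.011); print(np.round(d["point"]),m(q),m(q)-[.1235,-.0085],round(d["p"],2))
E
```

```text
15.4167 [0.0278 0.0012] 0.1328775313436626 [ 0.8  0.2 -0.9]
[303. 110.] [0.1131 0.015 ] [-0.0104  0.0235] 0.9
[304.  57.] [0.1437 0.0143] [0.0202 0.0228] 0.73
[377.  58.] [ 0.1427 -0.0304] [ 0.0192 -0.0219] 0.67
[577.   8.] [ 0.1696 -0.1462] [ 0.0461 -0.1377] 0.56
```

View pics/w7.png

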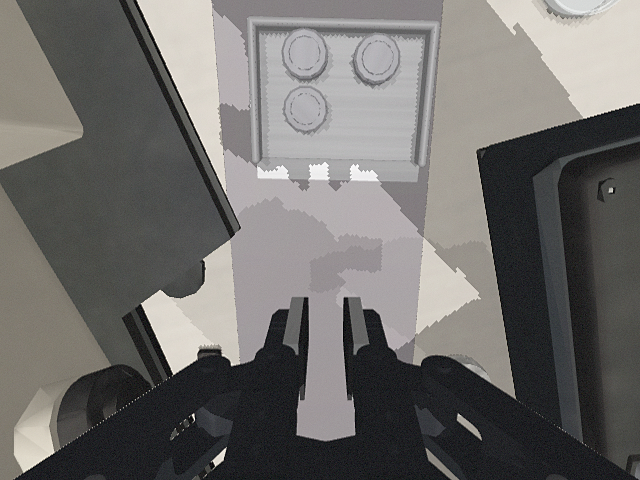

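The pucks lie flat at (304,54), (376,58) and (305,109), all well behind the floor edge at row ~160. The gripper is clear.

```bash
python3 -c "
from workcell import *
print(hand_in())"
```

```text
the job is handed in; nothing more can be done
None
```

All three pucks are in the pan, flat and at least 30 mm past its front edge in the last wrist view; I handed the job in at about 15.4 s of the 72 s limit, but no verdict came back.

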